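# Try a tamper handle in its taper socket and pop it free with the wedge

### The arm

A 7-joint arm with a two-finger parallel gripper is mounted at the origin on the work surface. World frame = base frame: x ahead of the robot, y to its left, z up, the work surface at z = 0. Lengths are in m, angles in rad, forces in N, time in s.
With the tool pointing down it reaches from about 0.425 to 0.925 m from the base axis. Payload 6.8 kg.
Tool frame: the origin (TCP) lies at the very end of the fingers, on their centre line; the grasp point (between the pads) lies 19 mm behind it (bot.grasp_offset is the distance from the TCP to the grasp point, in m); z points along the fingers, y is the direction in which the jaws open and shut (so a half turn about z gives the same grasp; the last joint's range is limited). The gripper opens to 85 mm and grips with 20 to 120 N. Pads are 22 mm wide; open, the fingers measure 114 mm over their backs; the gripper's body (76 mm by 85 mm) begins 54 mm behind the grasp point. The pads swing forward as they close: fully open they stand 13 mm farther back than shut.
Start: joints at [-1.232, 0.477, 0.022, 1.555, -0.011, 1.109, -0.083], TCP at [0.292, 0.609, 0.231] pointing down, gripper open.
Joint ranges: [-2.96, 2.96], [-0.34, 2.1], [-1.41, 1.46], [0.24, 2.44], [-1.37, 4.51], [0.17, 1.92], [-2.96, 2.96]. Speed limits (rad/s): [2.39, 2.39, 3.14, 3.14, 3.14, 3.14, 3.14].

### API

Orientations are given as a unit quaternion [w, x, y, z].
In Python, from station import monitor, cams, bot, finder gives the robot as it stands.
- The arm moves only by the tool jog_arm, never from a script. Its argument "plan" is a list of rows, each an object of numbers: "x", "y", "z": the shift along the tool's x, y, z as a fraction of full scale; "wx", "wy", "wz": the turn, a rotation vector about the tool's x, y, z as a fraction of full scale. A call has 1 to 12 rows; each row is the pose to reach, as a shift and turn from the pose measured when the call began, along the tool's axes at that moment, turning the shorter way round; what a row does not reach only later rows make up. Full scale, the value 1, is 20 cm for a shift and 180 degrees for a turn. A row lasts 1/12 s, in which the tool goes at most 41.7 mm and 7.16 degrees, less where a joint would pass 70% of its speed; a pose out of reach is approached as far as the arm can. A call with a number of a shift or a turn outside -1 to 1 is refused whole. A call with a gripper value outside its range is refused whole. "hand" is the opening, from -1 (shut) to 1 (fully open), set as the call begins (left out, the last holds). The fingers move at their own pace and stop on an object; "grip_force" is the grip in N (left out, the last holds). Time passes only in rows, so rows that repeat a pose let the fingers close. It gives the time, the measured TCP pose, the force and the opening at its end, in the units of the state.
- monitor.get_obs(): the state, without advancing time (a new reading comes with each control period).
- cams.read_camera(name): name is "side" or "top" or "wrist"; returns the picture (400x640x3 uint8, red, green, blue); there is no depth.
- cams.get_calibration(name): a dict with "fx", "fy", "cx", "cy" (pixels), "extrinsics" (4x4, takes a point from world to camera coordinates). Camera axes: x right, y down, z forward; pixel columns grow to the right and rows downward; lengths in m; the calibration is good to about 2 mm. A picture is of the moment at which its call begins: read the wrist's pose just before it. get_calibration takes no time and is no camera call; for the wrist camera it gives the pose at the moment of the call.
- bot.hand_in(): hands the job in, once; it reports no verdict.
Trained networks look in the newest picture that a camera, given by its name, has taken for a name from the list of things; names that differ only in an ending like _2 or _b are one class to them, and where a whole thing is asked for, a point or a joint stands for the part that bears it (a point fixed in the world has none). Each returns a list of dicts, best first, with "confidence" (0 to 1); they miss things now and then, are a little off and sometimes report something else, mostly with a low value. They report only what shows in the picture. A call takes as long as a camera call. They do not tell look-alikes from the thing itself.
- finder.find_in(camera, target): "bbox" ([left, top, width, height] in pixels, round what is visible of it).
- finder.place_of(camera, target): "location" ([column, row] in pixels: a listed point, or the origin of a listed thing).
The state is a dict: "t": time; "q": joint angles; "joint_vel": joint speeds; "joint_torque": joint torques, N m; "eef_pos": TCP position; "tool_rot": TCP orientation; "contact_force": force on the tool from outside, world axes, zero at the start; "torque": the same for the moment, N m; "gripper_width": opening from 0.0 (shut) to 1.0 (fully open).
Only numpy, scipy, OpenCV 4.12 (cv2) and the standard library are available. Lean on these libraries where they do the work, as an engineer would, in place of code of your own. Each camera call takes 0.05 s, during which the arm holds its last target. There are 200 camera calls.

### The job

Try out the new tamper handle: stand its tapered shank in the tamper stand's chrome socket, turn it under a gentle push until the flat tang finds its slot, press the collar fully home on the rim, and let go. Then, without pulling on the handle, drive the orange-tabbed wedge all the way in so that it lifts the seated handle loose, and leave the handle standing upright in the socket on the wedge. Never press so hard that the sprung socket sinks more than 6 mm, and leave the cups and the milk jug as they are.

Things in the scene. Friction and masses are not known exactly. Their poses are not given: they have to be found in the camera images.
- handle: Loose tamper handle, about 0.25 kg, parked upright in the tray's bored block, collar on its top. Origin: centre of the collar's underside, z up. Brass collar 40 mm across, z 0 to 8 mm. Above it a dark wooden flat-sided grip 56 mm along x, 22 mm along y, z 8 to 50 mm: grasp across y from above. Below, a steel taper shank, 25 mm across at z 0, 19 mm at z -34 mm, then the tang.
- tang_tip (a point): Centre of the bottom end of the handle's flat steel tang, 51 mm below the collar's underside; axes as the handle's. The tang is 16 mm along x, 7 mm along y and 17 mm high, in line with the wide side of the wooden grip, and the same after a half turn.
- stand: Fixed black tamper stand. Origin: on the work surface under the socket's axis; z up. Base 100 x 100 mm, 12 mm high, with two rails 18 mm high along +y to y 150 mm, between which the wedge slides. Two 58 mm columns at x +-38 mm carry the sprung chrome socket. A handle seated in it reaches 131 mm above the work surface.
- socket_mouth (a point): Centre of the chrome socket's rim, 80.5 mm above the work surface unpressed, axes as the stand's. Rim 37 mm outside; conical bore 27 mm at the rim, 21 mm 35 mm down, about 1 mm clear of the seated shank. Home: collar on the rim, handle origin at this point. Sprung jaws grip the taper over the last 9 mm: bringing it home takes about 7 to 14 N (less while twisting to and fro); they then hold it.
- key_slot (a point): Point on the socket's axis at the top of the key plate, 35.5 mm below the rim; axes as the stand's, NOT the slot's. The slot for the tang is 9.6 mm wide; its long direction lies anywhere within 0.7 rad either way of the stand's x and is not measured: find it by turning under a light push (5 to 10 N). More than 0.15 rad off, the tang rests here, collar 15 to 16 mm above the rim; in line it drops.
- socket (a joint): How far the sprung socket (with key plate, jaws and wedge) is pressed down, m: 0 unpressed, 0.010 at its stop. It begins to move at about 2 N of push and then yields 1 mm per 3.5 N. 0.006 (about 20 N) is the most allowed.
- wedge (a joint): Travel of the steel wedge, m: 0 drawn out, 0.066 fully in (end stop). Slides towards the stand's -y with 2 N of friction, stays where left, starts at 0 to 0.008. Its nose goes under the seated tang at about 0.020 without lifting; it lifts from about 0.032 to 0.053, raising the handle about 8 mm out of the jaws' grip, then is flat. Driving takes 4 to 15 N.
- wedge_tab (a point): Middle of the top edge of the wedge's orange push tab, an upright plate 36 mm along the stand's x, 8 mm thick along y, 21 to 88 mm above the work surface. It lies 136 mm along the stand's +y from the socket axis at wedge travel 0, 70 mm at full travel. Push its +y face towards -y.
- tray: Fixed wooden tray, origin on the work surface under the bore in which the handle is parked. Bored block 60 x 64 mm, 60 mm high, square bore 28 mm; behind it a compartment with a sliding door, x 43 to 137 mm, 90 mm wide, up to 62 mm high.
- jug: Steel milk jug, 105 mm high, 80 mm across, handle to its -y; leave alone.
- cup_a: White demitasse cup, 58 mm across and 55 mm high, standing in the rack; leave alone.
- cup_b: White demitasse cup, as the other; leave alone.
- rack: Fixed chrome cup rack 85 x 420 mm, 37 mm high, six slots side by side along y.
Not all that is in view belongs to the job. Leave any green or turquoise look-alike of the stand alone.

How it is judged:
On the way, in this order (a step that is already met when the one before it is completed fails the run):
1. The handle is seated home: collar on the socket's rim (within 3 mm), upright, let go of, the wedge not yet under it (travel below 18 mm) (z of handle in the frame of socket_mouth between -0.004 and 0.003 m and horizontal distance between handle and socket_mouth below 0.006 m and angle between handle's own z axis and vertical below 0.2 rad and contact force between the fingers and handle below 0.3 N and value of joint wedge below 0.018 m), for 0.3 s.
2. The wedge's nose enters beneath the still seated handle (travel 20 to 31 mm), no finger on the handle (z of handle in the frame of socket_mouth below 0.003 m and horizontal distance between handle and socket_mouth below 0.006 m and contact force between the fingers and handle below 0.3 N and value of joint wedge between 0.02 and 0.031 m), for 0.02 s.
At the end, for the whole second after the job is handed in: The wedge is driven in (travel above 60 mm) and the handle stands on it in the socket, upright within 0.2 rad, its collar raised 6 to 13 mm above the rim, its axis within 6 mm of the socket's, at rest; cups and jug upright and within 20 mm of where they stood (value of joint wedge above 0.06 m and z of handle in the frame of socket_mouth between 0.006 and 0.013 m and horizontal distance between handle and socket_mouth below 0.006 m and angle between each of handle, jug, cup_a, cup_b's own z axis and vertical below 0.2 rad and linear speed of handle below 0.02 m/s and distance of each of jug, cup_a, cup_b from where it was at the start of the episode below 0.02 m); the robot touches nothing.
It fails at once if The sprung socket is pressed down more than 6 mm (value of joint socket above 0.0063 m).
It fails at once if A cup or the jug is pushed away or tipped (not (distance of each of jug, cup_a, cup_b from where it was at the start of the episode below 0.02 m and angle between each of jug, cup_a, cup_b's own z axis and vertical below 0.2 rad)).
It also fails if it takes over 64 s, if anything falls off the work surface, if the arm or the gripper's body presses on something with over 40 N, if the wrist force passes 120 N, or if a joint passes its speed limit or range.

## Working session

There is one attempt and no reset: what is moved stays moved. The work goes in short steps, Python scripts to look and compute and a tool call to move; the robot and the scene stay as the last step left them, time stands still between calls to the robot, and variables do not carry over. Pictures are saved under pics/ and viewed, about 8 in all and at most 12, crops included, and the job is handed in when it is done.

Besides the shell and the picture viewer there is one more tool, called after "Call:" as a command line: name --argument value ..., lists and objects as JSON in quotes. jog_arm: Moves the arm, as the interface text tells. Shift numbers are shares of 20 cm and turn numbers shares of 180 degrees, none past 1 either way. Its arguments: {"type":"object","properties":{"plan":{"type":"array","items":{"type":"object","properties":{"x":{"type":"number","minimum":-1,"maximum":1},"y":{"type":"number","minimum":-1,"maximum":1},"z":{"type":"number","minimum":-1,"maximum":1},"wx":{"type":"number","minimum":-1,"maximum":1},"wy":{"type":"number","minimum":-1,"maximum":1},"wz":{"type":"number","minimum":-1,"maximum":1}}}},"hand":{"type":"number"},"grip_force":{"type":"number"}},"required":["plan"]}

```bash
ls; mkdir -p pics
cat > h.py <<'E'
import numpy as np, cv2
from station import monitor, cams, bot, finder
def P(name):
    c=cams.get_calibration(name); K=np.array([[c['fx'],0,c['cx']],[0,c['fy'],c['cy']],[0,0,1]]); return K,np.array(c['extrinsics'])
def proj(name,p):
    K,E=P(name); q=K@(E[:3,:3]@np.array(p)+E[:3,3]); return q[:2]/q[2]
def ray(name,uv):
    K,E=P(name); d=E[:3,:3].T@np.linalg.inv(K)@np.array([uv[0],uv[1],1.]); o=-E[:3,:3].T@E[:3,3]; return o,d/np.linalg.norm(d)
def atz(name,uv,z):
    o,d=ray(name,uv); return o+d*(z-o[2])/d[2]
def tri(rs):
    A=0;b=0
    for o,d in rs:
        M=np.eye(3)-np.outer(d,d); A=A+M; b=b+M@o
    return np.linalg.solve(A,b)
def save(name,fn):
    im=cams.read_camera(name); cv2.imwrite('pics/'+fn,cv2.cvtColor(im,cv2.COLOR_RGB2BGR)); return im
E
python3 - <<'E'
from h import *
np.set_printoptions(precision=4,suppress=True)
a=save('top','top0.png'); b=save('side','side0.png')
cv2.imwrite('pics/both.png',cv2.cvtColor(np.vstack([a,b])[:, :],cv2.COLOR_RGB2BGR))
for n in ['top','side']:
    K,E=P(n); print(n,K[0,0],-E[:3,:3].T@E[:3,3],E[2,:3])
    for t in ['handle','tang_tip','stand','socket_mouth','wedge_tab','tray','jug','cup_a','rack']:
        print(t,[(np.round(d['location']),round(d['confidence'],2)) for d in finder.place_of(n,t)][:4])
o=monitor.get_obs(); print(o)
E
cd pics; python3 -c "
import cv2;i=cv2.imread('both.png');cv2.imwrite('both_s.png',cv2.resize(i,(480,600)))"
```

```text
pics
top 502.3252950158757 [ 0.3974 -0.1128  1.3697] [ 0.1094  0.0084 -0.994 ]
handle [(array([237., 205.]), 0.65), (array([348., 222.]), 0.54)]
tang_tip []
stand [(array([376., 303.]), 0.87), (array([440., 174.]), 0.81), (array([471., 233.]), 0.74), (array([346., 221.]), 0.69)]
socket_mouth [(array([348., 220.]), 0.96), (array([218., 304.]), 0.95), (array([384., 303.]), 0.91), (array([448., 165.]), 0.57)]
wedge_tab [(array([165., 298.]), 0.95), (array([297., 206.]), 0.85), (array([396., 150.]), 0.73), (array([332., 290.]), 0.67)]
tray [(array([241., 205.]), 0.7)]
jug [(array([469., 234.]), 0.6), (array([343., 223.]), 0.57)]
cup_a [(array([321., 119.]), 0.95), (array([272., 119.]), 0.62), (array([294., 205.]), 0.15)]
rack [(array([285., 119.]), 0.6)]
side 398.2819692101697 [ 0.445  -0.7415  0.7265] [ 0.1174  0.6941 -0.7102]
handle [(array([300., 144.]), 0.85)]
tang_tip []
stand [(array([386., 342.]), 0.8), (array([305., 240.]), 0.79), (array([203., 289.]), 0.57)]
socket_mouth [(array([389., 317.]), 0.94), (array([300., 219.]), 0.77), (array([195., 266.]), 0.74), (array([206., 142.]), 0.68)]
wedge_tab [(array([395., 255.]), 0.92), (array([212., 214.]), 0.9), (array([210., 112.]), 0.9)]
tray [(array([303., 159.]), 0.91)]
jug [(array([304., 399.]), 0.69)]
cup_a [(array([395., 172.]), 0.87), (array([408., 208.]), 0.76)]
rack [(array([396., 180.]), 0.77)]
{'t': 1.0, 'q': array([-1.2321,  0.477 ,  0.0224,  1.5554, -0.0115,  1.1093, -0.0831]), 'joint_vel': array([ 0.0004,  0.0006, -0.001 ,  0.0005,  0.001 ,  0.0009, -0.0005]), 'joint_torque': array([ -0.0002, -59.6318,   1.6062, -28.1545,   0.0124,   0.0017,
         0.    ]), 'eef_pos': array([0.2916, 0.6088, 0.2313]), 'tool_rot': array([-0.    ,  0.2216,  0.9751,  0.    ]), 'contact_force': array([-0.5903,  0.352 ,  0.4534]), 'torque': array([ 0.0129,  0.02  , -0.0292]), 'gripper_width': 1.0005239037172162}
```

View pics/top0.png

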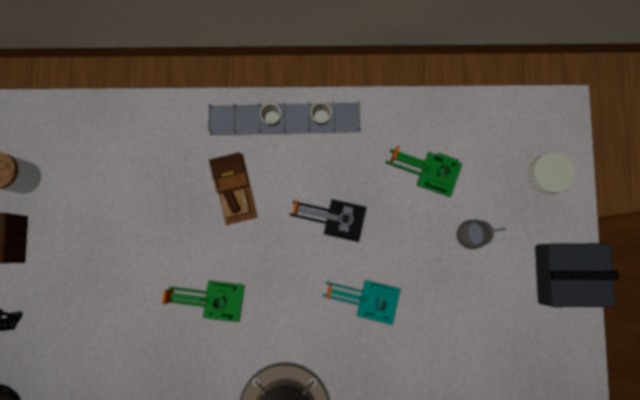

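View pics/side0.png

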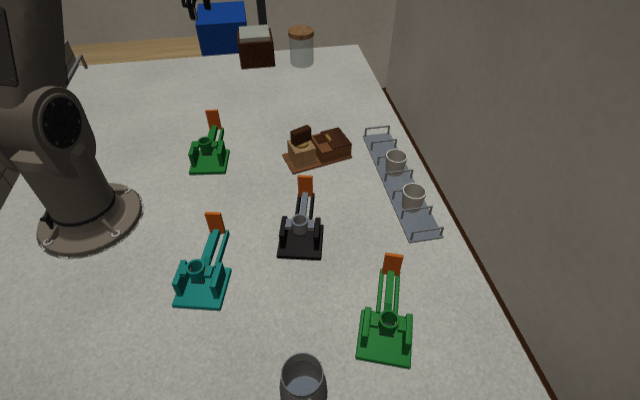

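Run:
```python
from h import *
np.set_printoptions(precision=4,suppress=True)
# triangulate: socket mouth, wedge tab, 
for n,a,b in [('mouth',(347.5,218),(300,219)),('tab',(296,206),(306,177)),('handle',(237,205),(300,144))]:
    ra,rb=ray('top',a),ray('side',b); p=tri([ra,rb]); print(n,p,proj('top',p)-a,proj('side',p)-b)
cams.read_camera('top')
for t in ['handle','socket_mouth','wedge_tab','stand','tray']:
    print(t,[(np.round(d['location'],1),round(d['confidence'],2)) for d in finder.place_of('top',t)])
cams.read_camera('side')
for t in ['handle','socket_mouth','wedge_tab','stand','tray']:
    print(t,[(np.round(d['location'],1),round(d['confidence'],2)) for d in finder.place_of('side',t)])
a=cv2.imread('pics/top0.png')[140:260,200:380]; b=cv2.imread('pics/side0.png')[115:265,260:360]
a=cv2.resize(a,None,fx=4,fy=4,interpolation=3);b=cv2.resize(b,None,fx=3.2,fy=3.2,interpolation=3)[:480]
b=cv2.resize(b,(320,480)) if b.shape[1]!=320 else b
cv2.imwrite('pics/crop1.png',cv2.resize(np.hstack([a,b]),None,fx=.78,fy=.78))
```

```text
mouth [ 0.4981 -0.1675  0.0859] [ 0.0006 -0.4032] [-0.4718  0.0828]
tab [ 0.5301 -0.0355  0.0854] [ 0.0159 -0.5766] [-0.6098  0.1034]
handle [0.5356 0.1199 0.0664] [ 0.0198 -0.6876] [-0.6555  0.1093]
handle [(array([236.9, 203. ]), 0.73)]
socket_mouth [(array([382.6, 301.7]), 0.97), (array([216.4, 303.2]), 0.96), (array([445.9, 168.1]), 0.91), (array([347.9, 216.6]), 0.7), (array([322. , 119.4]), 0.34)]
wedge_tab [(array([161.8, 296.4]), 0.84), (array([294.9, 203.6]), 0.82), (array([330.9, 291.2]), 0.64), (array([396.3, 150. ]), 0.6)]
stand [(array([344.7, 221.6]), 0.95), (array([378. , 304.1]), 0.72), (array([224.4, 303.5]), 0.64), (array([436. , 173.1]), 0.55)]
tray [(array([240.6, 204.1]), 0.56), (array([346.5, 221.5]), 0.19)]
handle [(array([300.9, 141.2]), 0.68)]
socket_mouth [(array([300.5, 220.5]), 0.92), (array([194.8, 260.7]), 0.91), (array([206.7, 140.5]), 0.75), (array([387.9, 318.8]), 0.68)]
wedge_tab [(array([304.9, 176.5]), 0.96), (array([215.6, 213.5]), 0.89), (array([209.5, 110.4]), 0.88), (array([393.4, 253.8]), 0.6), (array([300.5, 141.3]), 0.45)]
stand [(array([210.8, 161.3]), 0.78), (array([385.8, 341.3]), 0.75), (array([300.5, 240.5]), 0.72), (array([202.8, 286.5]), 0.55)]
tray [(array([300.6, 158.8]), 0.94), (array([302.7, 399. ]), 0.64), (array([299.2, 140.3]), 0.55), (array([398. , 181.3]), 0.41)]
```

View pics/crop1.png

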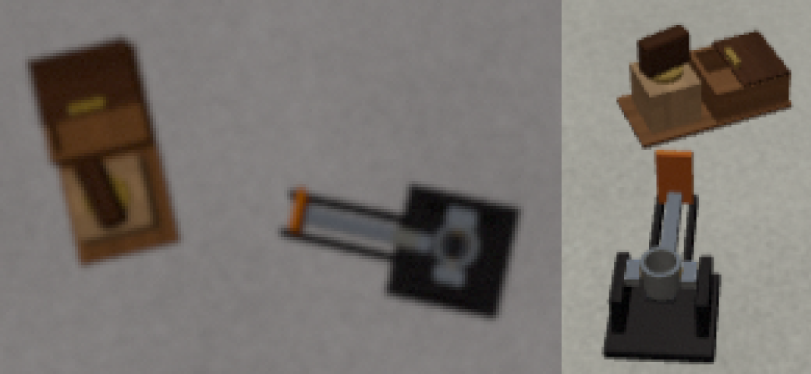

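Call:
jog_arm --plan '[{"x": -1, "y": -0.78, "z": -0.35}, {"x": -1, "y": -0.78, "z": -0.35}, {"x": -1, "y": -0.78, "z": -0.35}, {"x": -1, "y": -0.78, "z": -0.35}, {"x": -1, "y": -0.78, "z": -0.35}, {"x": -1, "y": -0.78, "z": -0.35}, {"x": -1, "y": -0.78, "z": -0.35}, {"x": -1, "y": -0.78, "z": -0.35}]' --hand 1

```text
invalid input at $.plan[0]: expected keys x, y, z, wx, wy, wz
```

Call:
jog_arm --plan '[{"x": -1, "y": -0.78}, {"x": -1, "y": -0.78}, {"x": -1, "y": -0.78}, {"x": -1, "y": -0.78}, {"x": -1, "y": -0.78}, {"x": -1, "y": -0.78}, {"x": -1, "y": -0.78}, {"x": -1, "y": -0.78}]'

```text
invalid input at $.plan[0]: expected keys x, y, z, wx, wy, wz
```

```bash
cat >> h.py <<'E'
from scipy.spatial.transform import Rotation as Ro
def state():
    o=monitor.get_obs(); q=o['tool_rot']; R=Ro.from_quat([q[1],q[2],q[3],q[0]]).as_matrix(); return o,np.array(o['eef_pos']),R
def yawd(R): return np.degrees(np.arctan2(R[1,1],R[0,1]))
def go(p,yaw=None):
    "jog numbers to TCP p, tool y at yaw (deg), tool pointing down"
    o,e,R=state(); s=R.T@(np.array(p)-e)/.2
    y=np.radians(yawd(R) if yaw is None else yaw); Y=np.array([np.cos(y),np.sin(y),0]); Z=np.array([0,0,-1.]); T=np.stack([np.cross(Y,Z),Y,Z],1)
    w=Ro.from_matrix(R.T@T).as_rotvec()/np.pi
    print('t',round(o['t'],2),'eef',e.round(4),'yaw',yawd(R).round(2),'F',np.round(o['contact_force'],2),'grip',round(o['gripper_width'],3)); print('shift',s.round(4),'turn',w.round(4))
E
python3 -c "
from h import *
go([.536,.12,.30],-61)"
```

```text
t 1.6 eef [0.2917 0.6088 0.2313] yaw 64.4 F [ 0.79 -0.7   0.58] grip 1.0
shift [-2.1578 -1.6759 -0.3436] turn [-0.     -0.      0.6966]
```

Call:
jog_arm --plan '[{"x": -1, "y": -0.78, "z": -0.35, "wx": 0, "wy": 0, "wz": 0}, {"x": -1, "y": -0.78, "z": -0.35, "wx": 0, "wy": 0, "wz": 0}, {"x": -1, "y": -0.78, "z": -0.35, "wx": 0, "wy": 0, "wz": 0}, {"x": -1, "y": -0.78, "z": -0.35, "wx": 0, "wy": 0, "wz": 0}, {"x": -1, "y": -0.78, "z": -0.35, "wx": 0, "wy": 0, "wz": 0}, {"x": -1, "y": -0.78, "z": -0.35, "wx": 0, "wy": 0, "wz": 0}, {"x": -1, "y": -0.78, "z": -0.35, "wx": 0, "wy": 0, "wz": 0}, {"x": -1, "y": -0.78, "z": -0.35, "wx": 0, "wy": 0, "wz": 0}]' --hand 1

```text
t: 2.27
eef_pos: [0.408, 0.3776, 0.3031]
tool_rot: [0.001, 0.225, 0.974, 0.001]
contact_force: [0.7, -0.2, 0.5]
gripper_width: 1.0
```

Call:
jog_arm --plan '[{"x": -1, "y": -0.78, "z": 0, "wx": 0, "wy": 0, "wz": 0.2}, {"x": -1, "y": -0.78, "z": 0, "wx": 0, "wy": 0, "wz": 0.2}, {"x": -1, "y": -0.78, "z": 0, "wx": 0, "wy": 0, "wz": 0.35}, {"x": -1, "y": -0.78, "z": 0, "wx": 0, "wy": 0, "wz": 0.35}, {"x": -1, "y": -0.78, "z": 0, "wx": 0, "wy": 0, "wz": 0.35}, {"x": -1, "y": -0.78, "z": 0, "wx": 0, "wy": 0, "wz": 0.35}, {"x": -1, "y": -0.78, "z": 0, "wx": 0, "wy": 0, "wz": 0.35}, {"x": -1, "y": -0.78, "z": 0, "wx": 0, "wy": 0, "wz": 0.35}, {"x": -1, "y": -0.78, "z": 0, "wx": 0, "wy": 0, "wz": 0.35}]'

```text
t: 3.02
eef_pos: [0.5195, 0.1498, 0.3029]
tool_rot: [0.001, 0.704, 0.71, 0.001]
contact_force: [0.6, 0.5, -0.1]
gripper_width: 1.001
```

```bash
python3 -c "
from h import *
go([.536,.12,.30],-61)"
```

```text
t 3.02 eef [0.5195 0.1498 0.3029] yaw 0.54 F [ 0.62  0.53 -0.06] grip 1.001
shift [-0.1497  0.081   0.0145] turn [ 0.0006 -0.0007  0.3419]
```

Run:
```python
from h import *
K,E=P('wrist'); np.save('w1.npy',E); save('wrist','w1.png')
o,e,R=state(); c=-E[:3,:3].T@E[:3,3]; print(R.T@(c-e), R.T@E[2,:3], K[0,0])
for t in ['handle','socket_mouth','tray','wedge_tab']: print(t,[(np.round(d['location'],1),round(d['confidence'],2)) for d in finder.place_of('wrist',t)])
print(proj('wrist',[.536,.12,.06]))
```

```text
[ 0.07094131  0.00093694 -0.14230997] [-0.28008295  0.00184624  0.95997403] 358.7553628260745
handle [(array([336.5, 182.7]), 0.66)]
socket_mouth [(array([ 85.1, 152.3]), 0.82)]
tray [(array([332.4, 174.6]), 0.59)]
wedge_tab [(array([325.2, 326.1]), 0.88), (array([68.9,  1.2]), 0.58)]
[330.99765028 192.85822281]
```

Call:
jog_arm --plan '[{"x": -0.15, "y": 0.08, "z": 0, "wx": 0, "wy": 0, "wz": 0.34}, {"x": -0.15, "y": 0.08, "z": 0, "wx": 0, "wy": 0, "wz": 0.34}, {"x": -0.15, "y": 0.08, "z": 0, "wx": 0, "wy": 0, "wz": 0.34}, {"x": -0.15, "y": 0.08, "z": 0, "wx": 0, "wy": 0, "wz": 0.34}, {"x": -0.15, "y": 0.08, "z": 0, "wx": 0, "wy": 0, "wz": 0.34}, {"x": -0.15, "y": 0.08, "z": 0, "wx": 0, "wy": 0, "wz": 0.34}, {"x": -0.15, "y": 0.08, "z": 0, "wx": 0, "wy": 0, "wz": 0.34}, {"x": -0.15, "y": 0.08, "z": 0, "wx": 0, "wy": 0, "wz": 0.34}, {"x": -0.15, "y": 0.08, "z": 0, "wx": 0, "wy": 0, "wz": 0.34}, {"x": -0.15, "y": 0.08, "z": 0, "wx": 0, "wy": 0, "wz": 0.34}]'

```text
t: 4.1
eef_pos: [0.5355, 0.1218, 0.3029]
tool_rot: [-0.0, 0.966, 0.26, 0.001]
contact_force: [-0.5, 0.3, -0.6]
gripper_width: 0.999
```

Run:
```python
from h import *
K,E=P('wrist'); np.save('w2.npy',E); save('wrist','w2.png')
for t in ['handle','socket_mouth','tray','wedge_tab']: print(t,[(np.round(d['location'],1),round(d['confidence'],2)) for d in finder.place_of('wrist',t)])
print(proj('wrist',[.536,.12,.06]))
go([.536,.12,.30],-61)
a=cv2.imread('pics/w1.png');b=cv2.imread('pics/w2.png');cv2.imwrite('pics/w12.png',cv2.resize(np.vstack([a,b]),(480,600)))
```

```text
handle [(array([311.8, 158.2]), 0.82)]
socket_mouth [(array([509.1, 314.3]), 0.9), (array([518.8,  23. ]), 0.57)]
tray [(array([312.7, 151.3]), 0.75)]
wedge_tab [(array([437.2, 249.7]), 0.86), (array([ 71.3, 271.9]), 0.58), (array([511. , 314.4]), 0.56)]
[319.02189235 166.3654095 ]
t 4.35 eef [0.5356 0.1212 0.303 ] yaw -59.84 F [-0.39 -0.17  0.66] grip 0.996
shift [-0.0013  0.0063  0.015 ] turn [ 0.0001 -0.0009  0.0065]
```

View pics/w12.png

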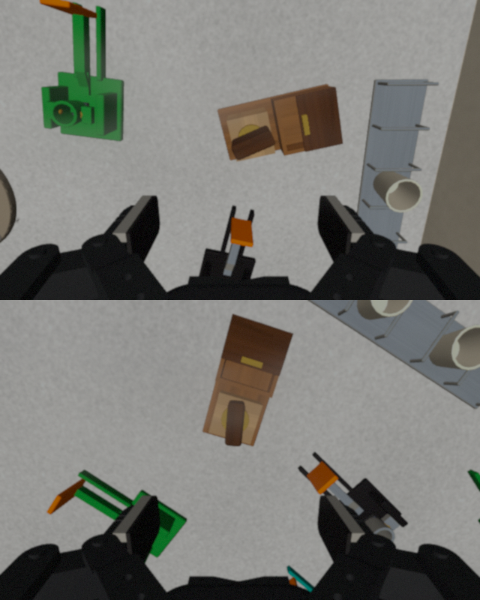

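Run:
```python
from h import *
np.set_printoptions(precision=4,suppress=True)
a=cv2.imread('pics/w1.png')[110:225,285:400]; b=cv2.imread('pics/w2.png')[110:210,262:362]
for im,o in ((a,(285,110)),(b,(262,110))):
    g=cv2.cvtColor(im,cv2.COLOR_BGR2HSV)[...,2]; print(np.percentile(g,[2,10,25,50]))
    m=(g<72).astype(np.uint8); n,l,s,c=cv2.connectedComponentsWithStats(m); 
    for i in np.argsort(-s[1:,4])[:2]+1: 
        print(s[i],c[i]+o,cv2.minAreaRect(np.argwhere(l==i)[:,::-1].astype(np.float32)))
cv2.imwrite('pics/c2.png',np.hstack([cv2.resize(a,(400,400),interpolation=3),cv2.resize(b,(400,400),interpolation=3)]))
K=P('wrist')[0]
def rE(E,uv): d=E[:3,:3].T@np.linalg.inv(K)@np.array([*uv,1.]); return -E[:3,:3].T@E[:3,3],d/np.linalg.norm(d)
E1,E2=np.load('w1.npy'),np.load('w2.npy')
R4=[rE(E1,(336.5,182.7)),rE(E2,(311.8,158.2)),ray('top',(237,204)),ray('side',(300.5,142.5))]
print(tri(R4)); print(tri(R4[:2]),tri(R4[1:]))
# socket from w2
print(tri([rE(E2,(509.1,314.3)),ray('top',(347.7,217.3)),ray('side',(300.3,219.8))]))
```

```text
[ 59.  69. 111. 132.]
[  24   59   57   43 1439] [335.9166 190.0473] ((50.51637268066406, 80.07624053955078), (26.914966583251953, 55.756797790527344), 66.57130432128906)
[84 57  8 33 53] [372.2642 184.283 ] ((86.9230728149414, 73.11538696289062), (32.75139617919922, 1.765045166015625), 78.69007110595703)
[ 66.  79. 111. 134.]
[ 39  56  22  28 432] [311.581  182.0903] ((49.5, 69.5), (27.0, 21.0), 90.0)
[45 25 18  5 43] [315.5581 136.3256] ((53.626277923583984, 26.426620483398438), (17.23408317565918, 3.1547136306762695), 6.709837436676025)
[0.5397 0.1285 0.0614]
[0.5413 0.1326 0.0696] [0.5389 0.127  0.0632]
[ 0.4992 -0.1643  0.0763]
```

View pics/c2.png

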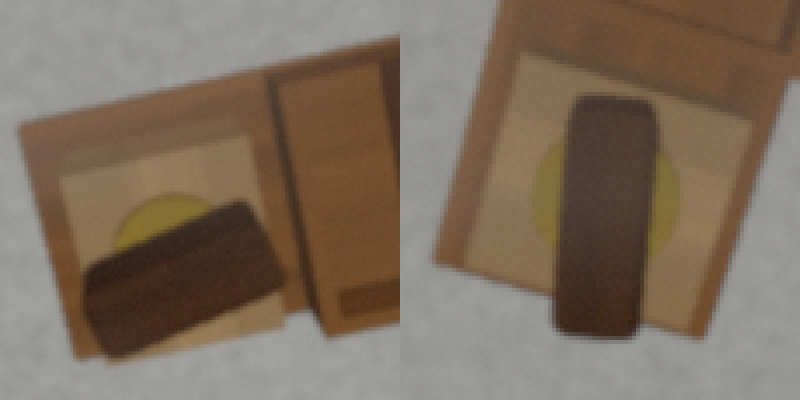

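Run:
```python
from h import *
from scipy.optimize import least_squares
np.set_printoptions(precision=4,suppress=True)
K=P('wrist')[0];E1,E2=np.load('w1.npy'),np.load('w2.npy')
p2=np.array([(566,150),(558,250),(555,310),(656,150),(648,230),(641,300),(600,97),(630,99),(580,336),(615,337)],float);p2=(p2-[400,0])/4+[262,110]-.4
p1=np.array([(130,248),(170,233),(215,214),(262,230),(278,262),(150,342),(200,321),(250,302),(86,285),(97,325)],float)/3.478+[285,110]-.4
def res(v,pts=False):
    c,s=np.cos(v[3]),np.sin(v[3]); r=[]
    B=np.array([[v[0]+c*x-s*y,v[1]+s*x+c*y,v[2]+z] for x in(-.028,.028) for y in(-.011,.011) for z in(.008,.05)])
    for E,p in((E1,p1),(E2,p2)):
        q=(B@E[:3,:3].T+E[:3,3])@K.T; q=q[:,:2]/q[:,2:]
        h=cv2.convexHull(q.astype(np.float32)); r+=[cv2.pointPolygonTest(h,(float(a),float(b)),True) for a,b in p]
    return np.array(r)
for free in(1,0):
    f=(lambda v:res(v)) if free else (lambda v:res([v[0],v[1],.060,v[2]]))
    s=least_squares(f,[.538,.125,.06,.5] if free else [.538,.125,.5],x_scale=[.01,.01,.01,.1] if free else [.01,.01,.1],diff_step=1e-4)
    print(s.x,np.degrees(s.x[-1]),s.cost,s.fun.round(1))
```

```text
[0.5405 0.1297 0.054  0.4318] 24.74303277697792 19.37805391740649 [ 1.8  2.5  2.7  0.8  0.2  1.5  1.4  0.8  2.1  1.8 -0.3 -0.3  0.2  1.1
  1.1  1.1  1.7  1.5  0.   0.6]
[0.5408 0.1306 0.4376] 25.06976962189727 24.75092840354059 [1.2 2.  2.2 1.6 1.  2.6 2.5 1.8 1.9 2.  0.7 0.6 1.  0.5 0.6 0.7 1.8 1.6
 1.  1.5]
```

```bash
python3 -c "
from h import *
go([.540,.1285,.19],-65)"
```

```text
t 4.35 eef [0.5356 0.1212 0.303 ] yaw -59.84 F [-0.39 -0.17  0.66] grip 0.996
shift [ 0.0358 -0.0207  0.5651] turn [ 0.0001 -0.0009  0.0287]
```

Call:
jog_arm --plan '[{"x": 0.036, "y": -0.02, "z": 0.565, "wx": 0, "wy": 0, "wz": 0.029}, {"x": 0.036, "y": -0.02, "z": 0.565, "wx": 0, "wy": 0, "wz": 0.029}, {"x": 0.036, "y": -0.02, "z": 0.565, "wx": 0, "wy": 0, "wz": 0.029}, {"x": 0.036, "y": -0.02, "z": 0.565, "wx": 0, "wy": 0, "wz": 0.029}, {"x": 0.036, "y": -0.02, "z": 0.565, "wx": 0, "wy": 0, "wz": 0.029}]'

```text
t: 4.77
eef_pos: [0.5394, 0.1281, 0.1894]
tool_rot: [0.0, 0.976, 0.216, -0.0]
contact_force: [-0.4, 0.2, 0.9]
gripper_width: 1.002
```

Run:
```python
from h import *
K,E=P('wrist'); np.save('w3.npy',E); b=save('wrist','w3.png')
print([(np.round(d['location'],1),round(d['confidence'],2)) for d in finder.place_of('wrist','handle')])
im=cv2.imread('pics/w3.png')
def hull(x,y,yaw,z=.06):
    c,s=np.cos(yaw),np.sin(yaw)
    return [[proj('wrist',[x+c*a-s*b_,y+s*a+c*b_,z+zz]) for a,b_ in((-.028,-.011),(.028,-.011),(.028,.011),(-.028,.011))] for zz in(.05,)]
im=cv2.resize(im,None,fx=3,fy=3,interpolation=3)
for h in hull(.540,.1285,np.radians(25)): cv2.polylines(im,[np.int32(np.array(h)*3+1)],True,(0,255,0),1)
c=proj('wrist',[.540,.1285,.068])*3; cv2.circle(im,tuple(np.int32(c)),3,(0,0,255),-1)
u=int(c[0]);v=int(c[1]); x0,y0=max(0,u-300),max(0,v-300); print(x0,y0,c/3)
cv2.imwrite('pics/c3.png',im[y0:y0+600,x0:x0+600]); go([.540,.1285,.074],-65)
```

```text
[(array([316.9, 190. ]), 0.75)]
650 290 [316.92007646 196.73933796]
t 4.87 eef [0.5415 0.1284 0.1921] yaw -65.05 F [0.11 0.   0.55] grip 1.001
shift [-0.0099 -0.0042  0.5903] turn [ 0.0002 -0.0018 -0.0003]
```

View pics/c3.png

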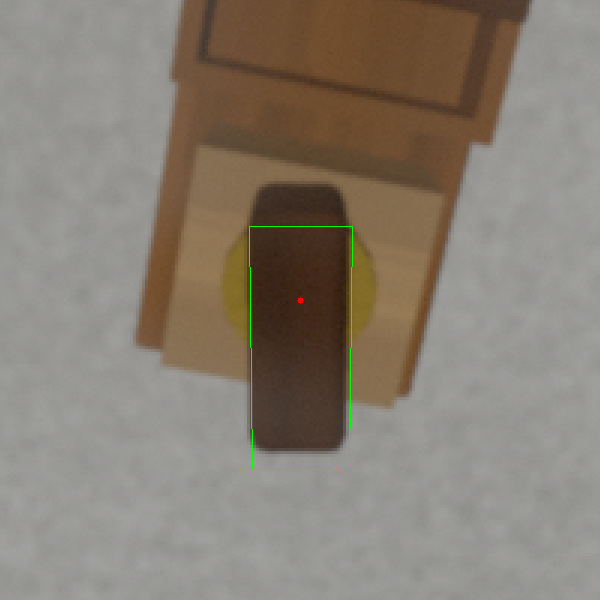

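```bash
python3 -c "
from h import *
go([.543,.130,.074],-65)"
```

```text
t 4.87 eef [0.5415 0.1284 0.1921] yaw -65.05 F [0.11 0.   0.55] grip 1.001
shift [ 0.0068 -0.0046  0.5904] turn [ 0.0002 -0.0018 -0.0003]
```

Call:
jog_arm --plan '[{"x": 0.007, "y": -0.004, "z": 0.2, "wx": 0, "wy": 0, "wz": 0}, {"x": 0.007, "y": -0.004, "z": 0.35, "wx": 0, "wy": 0, "wz": 0}, {"x": 0.007, "y": -0.004, "z": 0.5, "wx": 0, "wy": 0, "wz": 0}, {"x": 0.007, "y": -0.004, "z": 0.585, "wx": 0, "wy": 0, "wz": 0}, {"x": 0.007, "y": -0.004, "z": 0.585, "wx": 0, "wy": 0, "wz": 0}, {"x": 0.007, "y": -0.004, "z": 0.585, "wx": 0, "wy": 0, "wz": 0}]'

```text
t: 5.37
eef_pos: [0.5444, 0.13, 0.0766]
tool_rot: [-0.0, 0.976, 0.216, 0.004]
contact_force: [0.0, -0.0, 0.5]
gripper_width: 0.998
```

```bash
python3 -c "
from h import *
go([.543,.130,.074],-65)"
```

```text
t 5.37 eef [0.5444 0.13   0.0766] yaw -65.06 F [ 0.01 -0.04  0.46] grip 0.998
shift [-0.0063 -0.0028  0.0132] turn [ 0.0002 -0.0024 -0.0003]
```

Call:
jog_arm --plan '[{"x": -0.003, "y": -0.003, "z": 0.01, "wx": 0, "wy": 0, "wz": 0}, {"x": -0.003, "y": -0.003, "z": 0.01, "wx": 0, "wy": 0, "wz": 0}, {"x": -0.003, "y": -0.003, "z": 0.01, "wx": 0, "wy": 0, "wz": 0}, {"x": -0.003, "y": -0.003, "z": 0.01, "wx": 0, "wy": 0, "wz": 0}, {"x": -0.003, "y": -0.003, "z": 0.01, "wx": 0, "wy": 0, "wz": 0}, {"x": -0.003, "y": -0.003, "z": 0.01, "wx": 0, "wy": 0, "wz": 0}, {"x": -0.003, "y": -0.003, "z": 0.01, "wx": 0, "wy": 0, "wz": 0}, {"x": -0.003, "y": -0.003, "z": 0.01, "wx": 0, "wy": 0, "wz": 0}]' --hand -1 --grip_force 60

```text
t: 6.03
eef_pos: [0.5441, 0.1306, 0.0754]
tool_rot: [-0.001, 0.976, 0.216, 0.004]
contact_force: [-2.1, -0.1, 6.3]
gripper_width: 0.247
```

```bash
python3 -c "
from h import *
go([.543,.130,.20],-65)"
```

```text
t 6.03 eef [0.5441 0.1306 0.0754] yaw -65.05 F [-2.11 -0.1   6.34] grip 0.247
shift [-0.0007  0.0008 -0.6229] turn [ 0.0001 -0.0028 -0.0003]
```

Call:
jog_arm --plan '[{"x": 0, "y": 0, "z": -0.1, "wx": 0, "wy": 0, "wz": 0}, {"x": 0, "y": 0, "z": -0.3, "wx": 0, "wy": 0, "wz": 0}, {"x": 0, "y": 0, "z": -0.5, "wx": 0, "wy": 0, "wz": 0}, {"x": 0, "y": 0, "z": -0.65, "wx": 0, "wy": 0, "wz": 0}, {"x": 0, "y": 0, "z": -0.65, "wx": 0, "wy": 0, "wz": 0}, {"x": 0, "y": 0, "z": -0.65, "wx": 0, "wy": 0, "wz": 0}]'

```text
t: 6.53
eef_pos: [0.5437, 0.1305, 0.2067]
tool_rot: [-0.001, 0.976, 0.216, 0.006]
contact_force: [0.3, 0.4, -2.2]
gripper_width: 0.246
```

Run:
```python
from h import *
np.set_printoptions(precision=4,suppress=True)
for n in ('top','side','wrist'):
    save(n,n+'4.png')
    for t in ('handle','tang_tip','socket_mouth','wedge_tab'): print(n,t,[(np.round(d['location'],1),round(d['confidence'],2)) for d in finder.place_of(n,t)][:4])
    o,e,R=state(); print(n,'pred',proj(n,[e[0],e[1],e[2]-.0134]),proj(n,[e[0],e[1],e[2]-.0134-.051]))
# wide slot-range: stand yaw -13.6
go([.4985,-.166,.20],-100)
```

```text
top handle [(array([226.4, 199.9]), 0.61)]
top tang_tip []
top socket_mouth [(array([347.1, 218.6]), 0.87), (array([294.6, 205.3]), 0.67), (array([216.4, 302.4]), 0.66), (array([381.5, 302.7]), 0.64)]
top wedge_tab [(array([327.6, 290.8]), 0.82), (array([291.3, 207.3]), 0.71), (array([397.9, 148.6]), 0.62)]
top pred [223.6125 196.2245] [227.8078 198.7167]
side handle [(array([299.1, 102.8]), 0.96)]
side tang_tip [(array([300.4, 120.7]), 0.73), (array([300.2, 218.7]), 0.47)]
side socket_mouth [(array([298.4, 221. ]), 0.85), (array([205.2, 141.7]), 0.73), (array([194.5, 261.9]), 0.71), (array([389.2, 318.5]), 0.68)]
side wedge_tab [(array([208.6, 212.2]), 0.97), (array([392.8, 255.7]), 0.79), (array([213. , 112.8]), 0.64), (array([305.7, 179.9]), 0.56)]
side pred [299.7663 101.2674] [300.4976 118.5509]
wrist handle [(array([320.7, 263.2]), 0.76)]
wrist tang_tip []
wrist socket_mouth [(array([588. , 368.7]), 0.89)]
wrist wedge_tab [(array([ 19.6, 362.7]), 0.89), (array([491.7, 296. ]), 0.72)]
wrist pred [317.9379 255.8472] [317.9581 220.7787]
t 7.28 eef [0.543  0.1302 0.2054] yaw -65.05 F [ 0.44 -0.9  -1.4 ] grip 0.253
shift [-0.8267  1.2489  0.0203] turn [-0.0007 -0.0027  0.1942]
```

Call:
jog_arm --plan '[{"x": -0.82, "y": 0.75, "z": 0, "wx": 0, "wy": 0, "wz": 0}, {"x": -0.82, "y": 0.75, "z": 0, "wx": 0, "wy": 0, "wz": 0}, {"x": -0.82, "y": 0.75, "z": 0, "wx": 0, "wy": 0, "wz": 0}, {"x": -0.82, "y": 0.75, "z": 0, "wx": 0, "wy": 0, "wz": 0}, {"x": -0.82, "y": 0.75, "z": 0, "wx": 0, "wy": 0, "wz": 0}, {"x": -0.82, "y": 0.75, "z": 0, "wx": 0, "wy": 0, "wz": 0}, {"x": -0.82, "y": 0.75, "z": 0, "wx": 0, "wy": 0, "wz": 0}, {"x": -0.82, "y": 0.75, "z": 0, "wx": 0, "wy": 0, "wz": 0}]'

```text
t: 7.95
eef_pos: [0.4576, -0.0755, 0.2043]
tool_rot: [-0.001, 0.977, 0.215, 0.005]
contact_force: [0.4, 0.4, -2.5]
gripper_width: 0.249
```

Run:
```python
from h import *
K,E=P('wrist'); np.save('w5.npy',E); save('wrist','w5.png')
for t in ('socket_mouth','wedge_tab','stand'): print(t,[(np.round(d['location'],1),round(d['confidence'],2)) for d in finder.place_of('wrist',t)])
print(proj('wrist',[.4985,-.166,.0805]))
go([.426,-.20,.205],-65)
```

```text
socket_mouth [(array([441.8, 193.2]), 0.78)]
wedge_tab [(array([304.4,  84.2]), 0.89), (array([288.6, 366.7]), 0.55)]
stand [(array([415., 171.]), 0.86), (array([ 35.7, 228.4]), 0.59)]
[448.69126781 199.3627456 ]
t 8.15 eef [ 0.4583 -0.0736  0.204 ] yaw -64.9 F [-0.11 -0.19 -1.43] grip 0.251
shift [-0.4141  0.504  -0.0083] turn [ 0.0001 -0.0028  0.0006]
```

Call:
jog_arm --plan '[{"x": -0.2, "y": 0.504, "z": 0, "wx": 0, "wy": -0.003, "wz": 0}, {"x": -0.2, "y": 0.504, "z": 0, "wx": 0, "wy": -0.003, "wz": 0}, {"x": -0.2, "y": 0.504, "z": 0, "wx": 0, "wy": -0.003, "wz": 0}, {"x": -0.2, "y": 0.504, "z": 0, "wx": 0, "wy": -0.003, "wz": 0}, {"x": -0.2, "y": 0.504, "z": 0, "wx": 0, "wy": -0.003, "wz": 0}]'

```text
t: 8.57
eef_pos: [0.4652, -0.1825, 0.2036]
tool_rot: [0.001, 0.976, 0.217, -0.001]
contact_force: [0.2, 0.7, -2.9]
gripper_width: 0.247
```

Run:
```python
from h import *
K,E=P('wrist'); np.save('w6.npy',E); save('wrist','w6.png')
for t in ('socket_mouth','wedge_tab','stand'): print(t,[(np.round(d['location'],1),round(d['confidence'],2)) for d in finder.place_of('wrist',t)])
print(proj('wrist',[.4985,-.166,.0805]))
go([.426,-.20,.205],-65)
a=cv2.imread('pics/w5.png')[60:360,200:600];b=cv2.imread('pics/w6.png')[60:360,120:520]
cv2.imwrite('pics/c56.png',cv2.resize(np.vstack([a,b]),None,fx=1,fy=1))
```

```text
socket_mouth [(array([310.8, 143.2]), 0.77)]
wedge_tab [(array([149.4,  18.5]), 0.75)]
stand [(array([612.5, 126.4]), 0.9), (array([312.1, 131.6]), 0.84)]
[320.15013554 147.21863172]
t 8.77 eef [ 0.4652 -0.1801  0.2035] yaw -64.73 F [ 0.98 -0.54 -1.15] grip 0.253
shift [-0.2197  0.0064 -0.0074] turn [-0.0001  0.0003  0.0015]
```

View pics/c56.png

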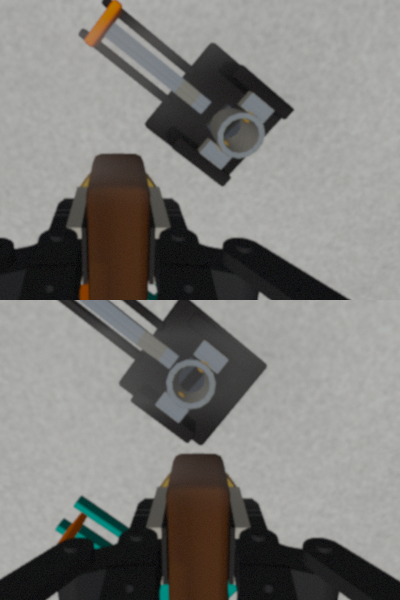

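Run:
```python
from h import *
np.set_printoptions(precision=4,suppress=True)
K=P('wrist')[0];E5,E6=np.load('w5.npy'),np.load('w6.npy')
def rE(E,uv): d=E[:3,:3].T@np.linalg.inv(K)@np.array([*uv,1.]); return -E[:3,:3].T@E[:3,3],d/np.linalg.norm(d)
rs=[rE(E5,(440.5,193)),rE(E6,(311,143.5))]; print('rim',tri(rs))
for o,d in rs: print((o+d*(.0805-o[2])/d[2]))
rt=[rE(E5,(304.4,84.2)),rE(E6,(149.4,18.5)),ray('top',(294,205)),ray('side',(305.3,177.5))]; print('tab',tri(rt),tri(rt[:2]))
a=cv2.imread('pics/w5.png')[168:218,415:465];b=cv2.imread('pics/w6.png')[118:168,286:336]
im=np.hstack([cv2.resize(x,(400,400),interpolation=3) for x in(a,b)]); im=cv2.convertScaleAbs(im,alpha=1.5,beta=0); cv2.imwrite('pics/c8.png',im)
```

```text
rim [ 0.4983 -0.1616  0.0767]
[ 0.4991 -0.1599  0.0805]
[ 0.4982 -0.1615  0.0805]
tab [ 0.5294 -0.0309  0.0818] [ 0.5278 -0.0328  0.0899]
```

View pics/c8.png

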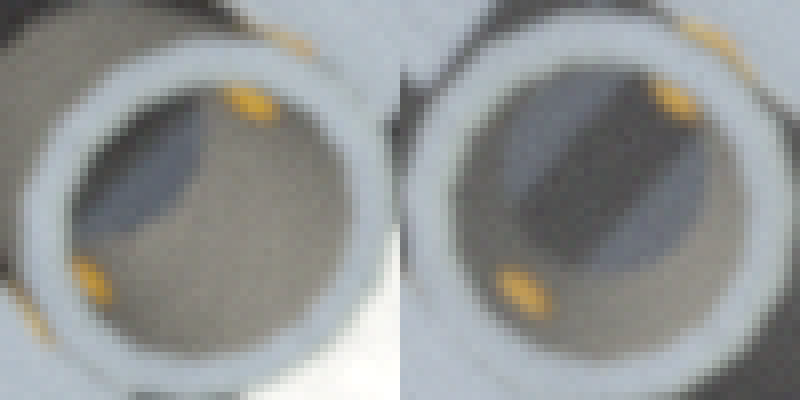

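Run:
```python
from h import *
np.set_printoptions(precision=4,suppress=True)
K=P('wrist')[0];E6=np.load('w6.npy')
def rE(E,uv): d=E[:3,:3].T@np.linalg.inv(K)@np.array([*uv,1.]); return -E[:3,:3].T@E[:3,3],d/np.linalg.norm(d)
def az(E,uv,z): o,d=rE(E,uv); return o+d*(z-o[2])/d[2]
px=lambda u,v:(286+(u-400)/8-.4,118+v/8-.4)
for a,b in(((525,200),(640,75)),((590,262),(700,140))):
    A,B=az(E6,px(*a),.045),az(E6,px(*b),.045); print(A,B,np.degrees(np.arctan2(*(B-A)[1::-1])))
print('slot mid',sum(az(E6,px(*a),.045) for a in((525,200),(640,75),(590,262),(700,140)))/4)
o,e,R=state()
# camera pose in tool
for z in(.0154-.05,.0154-.008):
  for x in(.024,.028,.032):
    p=e+R@np.array([x,0,z]); print(z,x,proj('wrist',p))
print('collar edge',proj('wrist',e+R@np.array([0,.02,.0154-.008])),proj('wrist',e+R@np.array([0,-.02,.0154-.008])))
go([.4985,-.1612,.205],-65)
```

```text
[ 0.491  -0.1551  0.045 ] [ 0.5077 -0.1606  0.045 ] -18.11243421196485
[ 0.488  -0.1639  0.045 ] [ 0.5044 -0.169   0.045 ] -17.174419737627762
slot mid [ 0.4978 -0.1622  0.045 ]
-0.034600000000000006 0.024 [317.9227 250.9047]
-0.034600000000000006 0.028 [317.9315 239.4901]
-0.034600000000000006 0.032 [317.9405 227.8523]
0.0074 0.024 [317.9861 211.216 ]
0.0074 0.028 [317.9931 202.4648]
0.0074 0.032 [318.0001 193.587 ]
collar edge [361.7179 261.2522] [274.1805 261.1677]
t 8.77 eef [ 0.4652 -0.1801  0.2035] yaw -64.73 F [ 0.98 -0.54 -1.15] grip 0.253
shift [ 0.1909 -0.0142 -0.0078] turn [-0.0001  0.0003  0.0015]
```

```bash
python3 -c "
from h import *
go([.4995,-.1623,.165],-107.6)"
```

```text
t 8.77 eef [ 0.4652 -0.1801  0.2035] yaw -64.73 F [ 0.98 -0.54 -1.15] grip 0.253
shift [ 0.1932 -0.0071  0.1922] turn [0.     0.0003 0.2382]
```

Call:
jog_arm --plan '[{"x": 0.193, "y": -0.007, "z": 0, "wx": 0, "wy": 0, "wz": 0.238}, {"x": 0.193, "y": -0.007, "z": 0, "wx": 0, "wy": 0, "wz": 0.238}, {"x": 0.193, "y": -0.007, "z": 0.19, "wx": 0, "wy": 0, "wz": 0.238}, {"x": 0.193, "y": -0.007, "z": 0.19, "wx": 0, "wy": 0, "wz": 0.238}, {"x": 0.193, "y": -0.007, "z": 0.19, "wx": 0, "wy": 0, "wz": 0.238}, {"x": 0.193, "y": -0.007, "z": 0.19, "wx": 0, "wy": 0, "wz": 0.238}, {"x": 0.193, "y": -0.007, "z": 0.19, "wx": 0, "wy": 0, "wz": 0.238}, {"x": 0.193, "y": -0.007, "z": 0.19, "wx": 0, "wy": 0, "wz": 0.238}, {"x": 0.193, "y": -0.007, "z": 0.19, "wx": 0, "wy": 0, "wz": 0.238}]'

```text
t: 9.52
eef_pos: [0.4997, -0.1615, 0.1655]
tool_rot: [-0.0, 0.989, -0.15, -0.0]
contact_force: [0.2, -0.0, -1.8]
gripper_width: 0.249
```

Run:
```python
from h import *
save('side','s9.png');save('wrist','w9.png');go([.4995,-.1623,.115],-107.6)
for t in('handle','tang_tip','socket_mouth'):print(t,[(np.round(d['location'],1),round(d['confidence'],2)) for d in finder.place_of('side',t)])
im=cv2.imread('pics/s9.png')[140:260,250:350]
cv2.imwrite('pics/c9.png',np.hstack([cv2.resize(im,(500,600),interpolation=3),cv2.resize(cv2.imread('pics/w9.png')[100:340,270:370],(250,600))]))
```

```text
t 9.62 eef [ 0.4996 -0.1619  0.1656] yaw -107.41 F [-0.34  0.14 -2.12] grip 0.251
shift [2.00e-04 2.00e-03 2.53e-01] turn [-0.0001  0.0002  0.0011]
handle [(array([296.5, 195. ]), 0.67), (array([304.4, 180.6]), 0.48), (array([300.8, 221. ]), 0.23)]
tang_tip [(array([293.9, 212.2]), 0.78)]
socket_mouth [(array([208. , 137.6]), 0.92), (array([194.5, 263. ]), 0.91), (array([391.5, 313.8]), 0.72), (array([302.4, 220.1]), 0.65)]
```

View pics/c9.png

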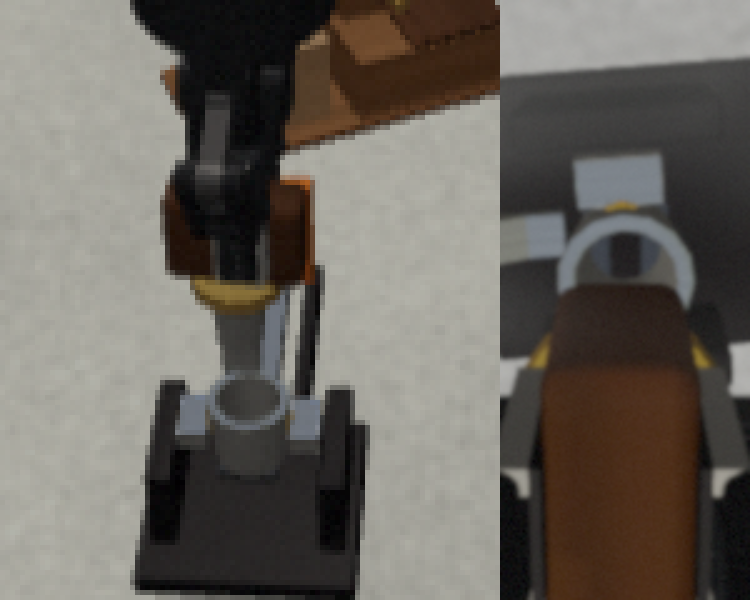

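Call:
jog_arm --plan '[{"x": 0.008, "y": 0.005, "z": 0.08, "wx": 0, "wy": 0, "wz": 0.001}, {"x": 0.008, "y": 0.005, "z": 0.16, "wx": 0, "wy": 0, "wz": 0.001}, {"x": 0.008, "y": 0.005, "z": 0.22, "wx": 0, "wy": 0, "wz": 0.001}, {"x": 0.008, "y": 0.005, "z": 0.25, "wx": 0, "wy": 0, "wz": 0.001}, {"x": 0.008, "y": 0.005, "z": 0.255, "wx": 0, "wy": 0, "wz": 0.001}, {"x": 0.008, "y": 0.005, "z": 0.255, "wx": 0, "wy": 0, "wz": 0.001}]'

```text
t: 10.27
eef_pos: [0.5006, -0.1639, 0.1145]
tool_rot: [-0.0, 0.988, -0.154, -0.001]
contact_force: [-0.4, -1.4, -1.3]
gripper_width: 0.248
```

Run:
```python
from h import *
go([.501,-.162,.106],-107.6)
print(np.round(monitor.get_obs()['torque'],3))
```

```text
t 10.27 eef [ 0.5006 -0.1639  0.1145] yaw -107.7 F [-0.41 -1.42 -1.32] grip 0.248
shift [-0.001  -0.0097  0.0427] turn [ 0.      0.0003 -0.0006]
[ 0.029 -0.032 -0.007]
```

Call:
jog_arm --plan '[{"x": 0, "y": 0, "z": 0.012, "wx": 0, "wy": 0, "wz": 0}, {"x": 0, "y": 0, "z": 0.024, "wx": 0, "wy": 0, "wz": 0}, {"x": 0, "y": 0, "z": 0.036, "wx": 0, "wy": 0, "wz": 0}, {"x": 0, "y": 0, "z": 0.045, "wx": 0, "wy": 0, "wz": 0}, {"x": 0, "y": 0, "z": 0.045, "wx": 0, "wy": 0, "wz": 0}]'

```text
t: 10.68
eef_pos: [0.5008, -0.1638, 0.1054]
tool_rot: [0.0, 0.988, -0.154, -0.0]
contact_force: [0.2, 0.1, -2.1]
gripper_width: 0.25
```

Call:
jog_arm --plan '[{"x": 0, "y": 0, "z": 0.006, "wx": 0, "wy": 0, "wz": 0.02}, {"x": 0, "y": 0, "z": 0.012, "wx": 0, "wy": 0, "wz": 0}, {"x": 0, "y": 0, "z": 0.018, "wx": 0, "wy": 0, "wz": -0.02}, {"x": 0, "y": 0, "z": 0.024, "wx": 0, "wy": 0, "wz": 0}]'

```text
t: 11.02
eef_pos: [0.501, -0.164, 0.1009]
tool_rot: [-0.0, 0.988, -0.152, 0.0]
contact_force: [-0.8, -0.8, -0.5]
gripper_width: 0.247
```

Call:
jog_arm --plan '[{"x": 0, "y": 0, "z": 0.005, "wx": 0, "wy": 0, "wz": 0.02}, {"x": 0, "y": 0, "z": 0.01, "wx": 0, "wy": 0, "wz": 0}]'

```text
t: 11.18
eef_pos: [0.501, -0.164, 0.0989]
tool_rot: [-0.0, 0.988, -0.154, -0.0]
contact_force: [0.0, -0.6, -0.0]
gripper_width: 0.253
```

Call:
jog_arm --plan '[{"x": 0, "y": 0, "z": 0.005, "wx": 0, "wy": 0, "wz": 0.025}, {"x": 0, "y": 0, "z": 0.01, "wx": 0, "wy": 0, "wz": 0}, {"x": 0, "y": 0, "z": 0.012, "wx": 0, "wy": 0, "wz": -0.025}]'

```text
t: 11.43
eef_pos: [0.5011, -0.1638, 0.0965]
tool_rot: [0.0, 0.994, -0.113, -0.0]
contact_force: [-0.5, 0.2, -1.0]
gripper_width: 0.248
```

Call:
jog_arm --plan '[{"x": 0, "y": 0, "z": 0.003, "wx": 0, "wy": 0, "wz": 0.025}, {"x": 0, "y": 0, "z": 0.006, "wx": 0, "wy": 0, "wz": 0.025}]'

```text
t: 11.6
eef_pos: [0.5011, -0.1642, 0.0956]
tool_rot: [0.0, 0.988, -0.154, -0.0]
contact_force: [-0.9, -0.3, 2.1]
gripper_width: 0.249
```

Call:
jog_arm --plan '[{"x": 0, "y": 0, "z": 0.004, "wx": 0, "wy": 0, "wz": -0.025}, {"x": 0, "y": 0, "z": 0.008, "wx": 0, "wy": 0, "wz": 0}]'

```text
t: 11.77
eef_pos: [0.5012, -0.1642, 0.0945]
tool_rot: [-0.0, 0.989, -0.151, 0.0]
contact_force: [-1.6, 1.6, 4.9]
gripper_width: 0.248
```

Call:
jog_arm --plan '[{"x": 0, "y": 0, "z": 0.003, "wx": 0, "wy": 0, "wz": 0.025}, {"x": 0, "y": 0, "z": 0.006, "wx": 0, "wy": 0, "wz": 0}]'

```text
t: 11.93
eef_pos: [0.5012, -0.1642, 0.0937]
tool_rot: [-0.0, 0.988, -0.152, -0.0]
contact_force: [-3.4, 0.3, 8.4]
gripper_width: 0.246
```

Call:
jog_arm --plan '[{"x": 0, "y": 0, "z": 0.002, "wx": 0, "wy": 0, "wz": 0.03}, {"x": 0, "y": 0, "z": 0.005, "wx": 0, "wy": 0, "wz": -0.03}, {"x": 0, "y": 0, "z": 0.005, "wx": 0, "wy": 0, "wz": 0.03}, {"x": 0, "y": 0, "z": 0.006, "wx": 0, "wy": 0, "wz": 0}]'

```text
t: 12.27
eef_pos: [0.5012, -0.1646, 0.0931]
tool_rot: [-0.0, 0.988, -0.156, -0.0]
contact_force: [-3.1, -1.3, 10.6]
gripper_width: 0.25
```

Run:
```python
from h import *
go([.501,-.162,.106],-107.6)
save('side','s11.png')
im=cv2.imread('pics/s11.png')[140:260,250:350]
cv2.imwrite('pics/c11.png',cv2.resize(im,(500,600),interpolation=3))
```

```text
t 12.27 eef [ 0.5012 -0.1646  0.0931] yaw -107.9 F [-3.09 -1.34 10.58] grip 0.25
shift [-0.0051 -0.0119 -0.0644] turn [-0.0002  0.0001 -0.0017]
```

View pics/c11.png

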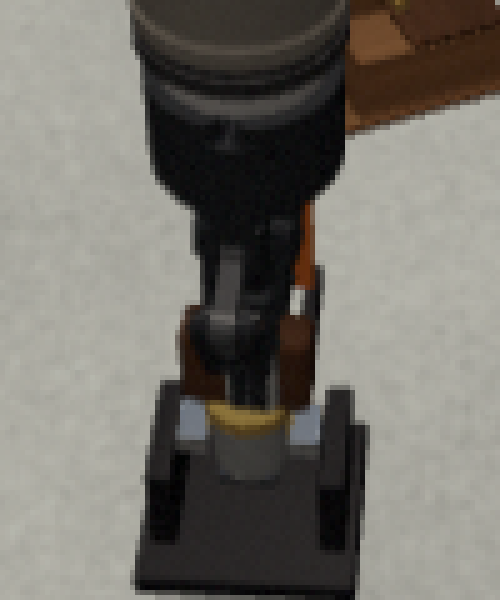

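Call:
jog_arm --plan '[{"x": 0, "y": 0, "z": 0.002, "wx": 0, "wy": 0, "wz": 0.025}, {"x": 0, "y": 0, "z": 0.005, "wx": 0, "wy": 0, "wz": -0.025}, {"x": 0, "y": 0, "z": 0.006, "wx": 0, "wy": 0, "wz": 0}]'

```text
t: 12.57
eef_pos: [0.5014, -0.1644, 0.093]
tool_rot: [-0.001, 0.99, -0.144, 0.0]
contact_force: [-2.1, 3.0, 9.2]
gripper_width: 0.248
```

Call:
jog_arm --plan '[{"x": 0, "y": 0, "z": -0.006, "wx": 0, "wy": 0, "wz": 0}, {"x": 0, "y": 0, "z": -0.012, "wx": 0, "wy": 0, "wz": 0}, {"x": 0, "y": 0, "z": -0.014, "wx": 0, "wy": 0, "wz": 0}]'

```text
t: 12.82
eef_pos: [0.5012, -0.1642, 0.096]
tool_rot: [-0.001, 0.99, -0.144, 0.0]
contact_force: [-2.0, 0.2, 0.5]
gripper_width: 0.247
```

Call:
jog_arm --plan '[{"x": 0, "y": 0, "z": 0, "wx": 0, "wy": 0, "wz": 0}, {"x": 0, "y": 0, "z": 0, "wx": 0, "wy": 0, "wz": 0}, {"x": 0, "y": 0, "z": 0, "wx": 0, "wy": 0, "wz": 0}, {"x": 0, "y": 0, "z": 0, "wx": 0, "wy": 0, "wz": 0}, {"x": 0, "y": 0, "z": 0, "wx": 0, "wy": 0, "wz": 0}, {"x": 0, "y": 0, "z": 0, "wx": 0, "wy": 0, "wz": 0}]' --hand 1

```text
t: 13.32
eef_pos: [0.5013, -0.1643, 0.096]
tool_rot: [-0.001, 0.99, -0.144, 0.0]
contact_force: [-0.2, 0.1, 0.6]
gripper_width: 0.997
```

Call:
jog_arm --plan '[{"x": 0, "y": 0, "z": -0.15, "wx": 0, "wy": 0, "wz": 0}, {"x": 0, "y": 0, "z": -0.3, "wx": 0, "wy": 0, "wz": 0}, {"x": 0, "y": 0, "z": -0.5, "wx": 0, "wy": 0, "wz": 0}, {"x": 0, "y": 0, "z": -0.5, "wx": 0, "wy": 0, "wz": 0}, {"x": 0, "y": 0, "z": -0.5, "wx": 0, "wy": 0, "wz": 0}]'

```text
t: 13.73
eef_pos: [0.5027, -0.1648, 0.1979]
tool_rot: [-0.002, 0.99, -0.144, 0.002]
contact_force: [-0.2, 0.3, -0.2]
gripper_width: 0.998
```

Run:
```python
from h import *
np.set_printoptions(precision=4,suppress=True)
K,E=P('wrist'); np.save('w10.npy',E); save('side','s12.png');save('wrist','w12b.png')
for n in('side','wrist'):
  for t in('handle','socket_mouth','wedge_tab'):print(n,t,[(np.round(d['location'],1),round(d['confidence'],2)) for d in finder.place_of(n,t)])
u=np.array([np.sin(np.radians(13.6)),np.cos(np.radians(13.6)),0]); m=np.array([.4983,-.1618,0])
print('tab pred wrist',proj('wrist',m+.136*u+[0,0,.088]),proj('wrist',m+[0,0,.0805]))
go([.4983,-.1618,.2],-107.6)
im=cv2.imread('pics/s12.png')[140:260,250:350]
cv2.imwrite('pics/c12.png',np.hstack([cv2.resize(im,(375,450),interpolation=3),cv2.resize(cv2.imread('pics/w12b.png'),(425,450))]))
```

```text
side handle [(array([296.7, 219.9]), 0.68)]
side socket_mouth [(array([301.6, 219.5]), 0.89), (array([206.3, 143.5]), 0.78), (array([192.5, 264.2]), 0.72), (array([391.4, 316.3]), 0.58)]
side wedge_tab [(array([212.5, 214.3]), 0.9), (array([395.3, 255.4]), 0.64), (array([211.1, 112.4]), 0.59), (array([306.4, 174.9]), 0.56)]
wrist handle [(array([321.8, 204. ]), 0.7)]
wrist socket_mouth [(array([318.8, 176.4]), 0.54)]
wrist wedge_tab [(array([138.7, 220. ]), 0.66)]
tab pred wrist [131.3829 212.5292] [316.8167 200.7079]
t 14.13 eef [ 0.5007 -0.1645  0.1952] yaw -106.56 F [0.01 1.1  0.39] grip 1.001
shift [-0.0154 -0.0094 -0.0239] turn [-0.0006  0.0005  0.0058]
```

View pics/c12.png

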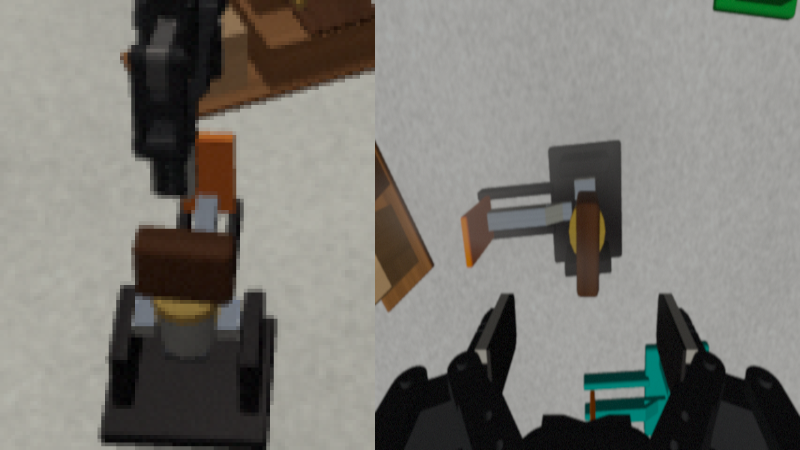

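Run:
```python
from h import *
K=P('wrist')[0]; E=np.load('w10.npy')
d=E[:3,:3].T@np.linalg.inv(K)@np.array([138.7,220,1.]);o=-E[:3,:3].T@E[:3,3]; print(o+d*(.088-o[2])/d[2])
go([.5354,-.0011,.195],-13)
```

```text
[ 0.52545384 -0.03092274  0.088     ]
t 14.13 eef [ 0.5007 -0.1645  0.1952] yaw -106.56 F [0.01 1.1  0.39] grip 1.001
shift [-0.0667 -0.8323  0.0027] turn [-9.000e-04 -1.000e-04 -5.198e-01]
```

Call:
jog_arm --plan '[{"x": -0.067, "y": -0.832, "z": 0, "wx": 0, "wy": 0, "wz": -0.52}, {"x": -0.067, "y": -0.832, "z": 0, "wx": 0, "wy": 0, "wz": -0.52}, {"x": -0.067, "y": -0.832, "z": 0, "wx": 0, "wy": 0, "wz": -0.52}, {"x": -0.067, "y": -0.832, "z": 0, "wx": 0, "wy": 0, "wz": -0.52}, {"x": -0.067, "y": -0.832, "z": 0, "wx": 0, "wy": 0, "wz": -0.52}, {"x": -0.067, "y": -0.832, "z": 0, "wx": 0, "wy": 0, "wz": -0.52}, {"x": -0.067, "y": -0.832, "z": 0, "wx": 0, "wy": 0, "wz": -0.52}, {"x": -0.067, "y": -0.832, "z": 0, "wx": 0, "wy": 0, "wz": -0.52}, {"x": -0.067, "y": -0.832, "z": 0, "wx": 0, "wy": 0, "wz": -0.52}, {"x": -0.067, "y": -0.832, "z": 0, "wx": 0, "wy": 0, "wz": -0.52}, {"x": -0.067, "y": -0.832, "z": 0, "wx": 0, "wy": 0, "wz": -0.52}, {"x": -0.067, "y": -0.832, "z": 0, "wx": 0, "wy": 0, "wz": -0.52}]' --hand -1

```text
t: 15.13
eef_pos: [0.5351, -0.0013, 0.1951]
tool_rot: [-0.001, 0.821, 0.572, -0.0]
contact_force: [0.5, 0.1, 0.4]
gripper_width: -0.003
```

Run:
```python
from h import *
go([.5354,-.0011,.195],-13)
for n in('wrist','side','top'):
  save(n,n+'13.png')
  for t in('wedge_tab',):print(n,t,[(np.round(d['location'],1),round(d['confidence'],2)) for d in finder.place_of(n,t)])
print(proj('wrist',[.527,-.032,.088]))
go([.5354,-.0011,.065],-13)
```

```text
t 15.13 eef [ 0.5351 -0.0013  0.1951] yaw -20.27 F [0.47 0.14 0.4 ] grip -0.003
shift [0.0014 0.0012 0.0004] turn [-0.0007 -0.0005 -0.0404]
wrist wedge_tab [(array([324.5, 238.7]), 0.83)]
side wedge_tab [(array([211.4, 210.5]), 0.96), (array([210.8, 112. ]), 0.7), (array([392. , 254.2]), 0.66), (array([303.6, 178.8]), 0.6)]
top wedge_tab [(array([397.8, 150.7]), 0.78), (array([331.5, 290.9]), 0.72), (array([297.7, 205.7]), 0.71), (array([343.5, 223.4]), 0.71), (array([166. , 295.9]), 0.53)]
[321.39173931 240.86408945]
t 15.43 eef [ 0.5352 -0.0013  0.1953] yaw -20.79 F [ 0.29 -0.3  -0.13] grip 0.002
shift [0.     0.0018 0.6516] turn [-0.0006 -0.0005 -0.0433]
```

Call:
jog_arm --plan '[{"x": 0, "y": 0.002, "z": 0.15, "wx": 0, "wy": 0, "wz": -0.043}, {"x": 0, "y": 0.002, "z": 0.35, "wx": 0, "wy": 0, "wz": -0.043}, {"x": 0, "y": 0.002, "z": 0.5, "wx": 0, "wy": 0, "wz": -0.043}, {"x": 0, "y": 0.002, "z": 0.62, "wx": 0, "wy": 0, "wz": -0.043}, {"x": 0, "y": 0.002, "z": 0.65, "wx": 0, "wy": 0, "wz": -0.043}, {"x": 0, "y": 0.002, "z": 0.65, "wx": 0, "wy": 0, "wz": -0.043}]'

```text
t: 15.93
eef_pos: [0.5342, -0.0012, 0.0638]
tool_rot: [-0.002, 0.783, 0.622, -0.002]
contact_force: [-0.6, -0.0, -0.5]
gripper_width: -0.003
```

Run:
```python
from h import *
u=np.array([.225,.974,0]); m=np.array([.4983,-.1618,.065])
print([np.round(m+s*u,4) for s in (.165,.081)])
go(m+.127*u,-13); go(m+.083*u,-13)
```

```text
[array([ 0.5354, -0.0011,  0.065 ]), array([ 0.5165, -0.0829,  0.065 ])]
t 15.93 eef [ 0.5342 -0.0012  0.0638] yaw -13.12 F [-0.65 -0.01 -0.45] grip -0.003
shift [-0.1878  0.0063 -0.0058] turn [-0.0016 -0.     -0.0006]
t 15.93 eef [ 0.5342 -0.0012  0.0638] yaw -13.12 F [-0.65 -0.01 -0.45] grip -0.003
shift [-0.4077  0.0067 -0.0058] turn [-0.0016 -0.     -0.0006]
```

Call:
jog_arm --plan '[{"x": -0.06, "y": 0.006, "z": 0, "wx": 0, "wy": 0, "wz": 0}, {"x": -0.09, "y": 0.006, "z": 0, "wx": 0, "wy": 0, "wz": 0}, {"x": -0.12, "y": 0.006, "z": 0, "wx": 0, "wy": 0, "wz": 0}, {"x": -0.15, "y": 0.006, "z": 0, "wx": 0, "wy": 0, "wz": 0}, {"x": -0.17, "y": 0.006, "z": 0, "wx": 0, "wy": 0, "wz": 0}, {"x": -0.19, "y": 0.006, "z": 0, "wx": 0, "wy": 0, "wz": 0}, {"x": -0.19, "y": 0.006, "z": 0, "wx": 0, "wy": 0, "wz": 0}]'

```text
t: 16.52
eef_pos: [0.5267, -0.0397, 0.0643]
tool_rot: [-0.002, 0.784, 0.621, -0.001]
contact_force: [0.4, 0.3, -0.3]
gripper_width: -0.0
```

Run:
```python
from h import *
u=np.array([.225,.974,0]); m=np.array([.4983,-.1618,.065])
go(m+.083*u,-13); o,e,R=state(); print((e-m)@u)
for n in('side','wrist'):
  save(n,n+'14.png')
  for t in('wedge_tab','handle'):print(n,t,[(np.round(d['location'],1),round(d['confidence'],2)) for d in finder.place_of(n,t)])
for s in(.132,.112,.102): print(s,proj('side',m+s*u+[0,0,.023]),proj('wrist',m+s*u+[0,0,.023]))
```

```text
t 16.52 eef [ 0.5267 -0.0397  0.0643] yaw -13.19 F [ 0.38  0.29 -0.29] grip -0.0
shift [-2.121e-01 -2.000e-04 -3.500e-03] turn [-0.0014  0.     -0.0011]
0.12535107815407867
side wedge_tab [(array([210.7, 109.7]), 0.88), (array([303.8, 181.3]), 0.87), (array([395.4, 253.8]), 0.78), (array([210.4, 213. ]), 0.72)]
side handle [(array([296.4, 226.6]), 0.65), (array([298.6, 218.6]), 0.55)]
wrist wedge_tab [(array([314.4, 333.2]), 0.6)]
wrist handle []
0.132 [304.37994217 175.79467772] [315.8775926  284.82080563]
0.112 [303.66529896 181.4464154 ] [316.01489832 331.49941781]
0.102 [303.29991282 184.33606232] [316.07943733 353.44017318]
```

Call:
jog_arm --plan '[{"x": -0.02, "y": 0, "z": 0, "wx": 0, "wy": 0, "wz": 0}, {"x": -0.04, "y": 0, "z": 0, "wx": 0, "wy": 0, "wz": 0}, {"x": -0.06, "y": 0, "z": 0, "wx": 0, "wy": 0, "wz": 0}, {"x": -0.08, "y": 0, "z": 0, "wx": 0, "wy": 0, "wz": 0}, {"x": -0.1, "y": 0, "z": 0, "wx": 0, "wy": 0, "wz": 0}, {"x": -0.12, "y": 0, "z": 0, "wx": 0, "wy": 0, "wz": 0}, {"x": -0.14, "y": 0, "z": 0, "wx": 0, "wy": 0, "wz": 0}, {"x": -0.16, "y": 0, "z": 0, "wx": 0, "wy": 0, "wz": 0}, {"x": -0.18, "y": 0, "z": 0, "wx": 0, "wy": 0, "wz": 0}, {"x": -0.195, "y": 0, "z": 0, "wx": 0, "wy": 0, "wz": 0}, {"x": -0.195, "y": 0, "z": 0, "wx": 0, "wy": 0, "wz": 0}]'

```text
t: 17.73
eef_pos: [0.5173, -0.0777, 0.0637]
tool_rot: [-0.002, 0.784, 0.621, -0.002]
contact_force: [0.2, 0.7, -0.4]
gripper_width: 0.004
```

Run:
```python
from h import *
u=np.array([.225,.974,0]); m=np.array([.4983,-.1618,.065])
go(m+.081*u,-13); o,e,R=state(); print((e-m)@u)
for n in('wrist','side'):
  save(n,n+'15.png')
  for t in('wedge_tab','handle','socket_mouth'):print(n,t,[(np.round(d['location'],1),round(d['confidence'],2)) for d in finder.place_of(n,t)])
for s in(.07,.075,.08): print(s,proj('side',m+s*u+[0,0,.023]))
im=cv2.imread('pics/side15.png')[140:260,250:350]
cv2.imwrite('pics/c15.png',cv2.resize(im,(500,600),interpolation=3))
```

```text
t 17.73 eef [ 0.5173 -0.0777  0.0637] yaw -13.18 F [ 0.19  0.69 -0.41] grip 0.004
shift [-0.0264  0.0021 -0.0064] turn [-0.0018  0.0003 -0.001 ]
0.0862221071881216
wrist wedge_tab []
wrist handle []
wrist socket_mouth []
side wedge_tab [(array([208.7, 213. ]), 0.9), (array([393.2, 257.4]), 0.76), (array([209.3, 111.7]), 0.7), (array([301.5, 195.8]), 0.64)]
side handle [(array([297.7, 213.9]), 0.95)]
side socket_mouth [(array([205.3, 140.1]), 0.92), (array([299.7, 219.5]), 0.71), (array([389.9, 316.3]), 0.55)]
0.07 [302.09282138 193.8823143 ]
0.075 [302.28533994 192.35978617]
0.08 [302.47638578 190.84890498]
```

View pics/c15.png

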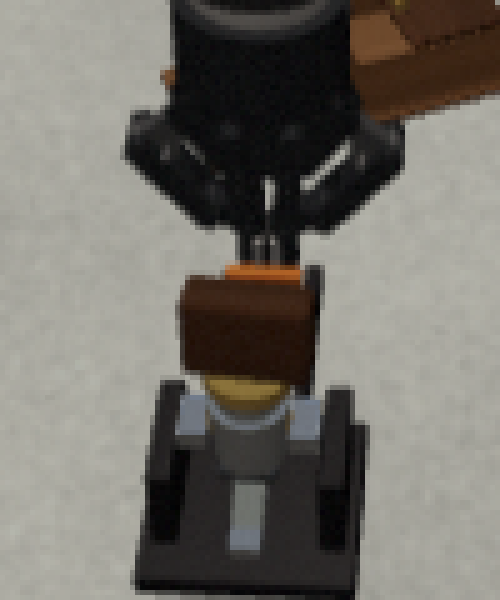

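Call:
jog_arm --plan '[{"x": -0.007, "y": 0, "z": 0, "wx": 0, "wy": 0, "wz": 0}, {"x": -0.013, "y": 0, "z": 0, "wx": 0, "wy": 0, "wz": 0}, {"x": -0.018, "y": 0, "z": 0, "wx": 0, "wy": 0, "wz": 0}, {"x": -0.018, "y": 0, "z": 0, "wx": 0, "wy": 0, "wz": 0}]'

```text
t: 18.47
eef_pos: [0.5169, -0.0797, 0.0637]
tool_rot: [-0.002, 0.783, 0.622, -0.002]
contact_force: [0.7, 3.0, 0.4]
gripper_width: 0.001
```

Call:
jog_arm --plan '[{"x": -0.01, "y": 0, "z": 0, "wx": 0, "wy": 0, "wz": 0}, {"x": -0.018, "y": 0, "z": 0, "wx": 0, "wy": 0, "wz": 0}, {"x": -0.018, "y": 0, "z": 0, "wx": 0, "wy": 0, "wz": 0}]'

```text
t: 18.72
eef_pos: [0.5168, -0.0798, 0.0637]
tool_rot: [-0.004, 0.782, 0.623, -0.0]
contact_force: [2.2, 11.0, -0.0]
gripper_width: 0.004
```

Call:
jog_arm --plan '[{"x": 0.1, "y": 0, "z": 0, "wx": 0, "wy": 0, "wz": 0}, {"x": 0.2, "y": 0, "z": 0, "wx": 0, "wy": 0, "wz": 0}, {"x": 0.3, "y": 0, "z": -0.2, "wx": 0, "wy": 0, "wz": 0}, {"x": 0.3, "y": 0, "z": -0.4, "wx": 0, "wy": 0, "wz": 0}, {"x": 0.3, "y": 0, "z": -0.6, "wx": 0, "wy": 0, "wz": 0}, {"x": 0.3, "y": 0, "z": -0.75, "wx": 0, "wy": 0, "wz": 0}, {"x": 0.3, "y": 0, "z": -0.75, "wx": 0, "wy": 0, "wz": 0}]'

```text
t: 19.3
eef_pos: [0.5347, -0.0231, 0.2203]
tool_rot: [-0.001, 0.783, 0.623, 0.004]
contact_force: [0.9, 0.2, -0.6]
gripper_width: 0.002
```

Run:
```python
from h import *
for n in('top','side','wrist'):
  save(n,n+'16.png')
  for t in('wedge_tab','handle','cup_a','jug'):print(n,t,[(np.round(d['location'],1),round(d['confidence'],2)) for d in finder.place_of(n,t)][:4])
u=np.array([.225,.974,0]); m=np.array([.4983,-.1618,.0])
for s in(.07,.076): print(s,proj('side',m+s*u+[0,0,.088]),proj('wrist',m+s*u+[0,0,.088]))
print('handle z 80.5/89', [(proj('side',m+[0,0,z])) for z in(.0805,.089)])
im=cv2.imread('pics/side16.png')[140:260,250:350]
cv2.imwrite('pics/c16.png',np.hstack([cv2.resize(im,(375,450),interpolation=3),cv2.resize(cv2.imread('pics/top16.png')[80:260,200:370],(425,450))]))
```

```text
top wedge_tab [(array([164.7, 298.3]), 0.75), (array([397.1, 149. ]), 0.69), (array([315.8, 211. ]), 0.56)]
top handle [(array([347.6, 216. ]), 0.58)]
top cup_a [(array([273.5, 116.1]), 0.81), (array([323.5, 116.2]), 0.7), (array([349.6, 217.5]), 0.22)]
top jug [(array([468.9, 233.2]), 0.66)]
side wedge_tab [(array([206. , 109.1]), 0.86), (array([393.5, 256.7]), 0.76), (array([211.9, 211.7]), 0.72), (array([302.3, 195.8]), 0.68)]
side handle [(array([298.6, 215.6]), 0.94)]
side cup_a [(array([407.5, 209.4]), 0.55)]
side jug [(array([307.9, 399. ]), 0.74)]
wrist wedge_tab [(array([101.7, 347.3]), 0.6)]
wrist handle [(array([319.7, 347.7]), 0.71)]
wrist cup_a [(array([574.3,  50.8]), 0.9), (array([583. , 189.3]), 0.67)]
wrist jug []
0.07 [302.09282138 193.8823143 ] [317.07945608 279.2808764 ]
0.076 [302.32366638 192.05668247] [317.0888115  272.74003872]
handle z 80.5/89 [array([299.36414782, 218.81856476]), array([299.21521658, 216.18909485])]
```

```bash
python3 -c "
from h import *
bot.hand_in(); o=monitor.get_obs(); print(o['t'],o['contact_force'])"
```

```text
the job is handed in; nothing more can be done
the job is handed in; nothing more can be done
```

I seated the handle in the black stand's chrome socket, drove the orange-tabbed wedge in until it stopped, and handed the job in at about 20 s. The hand-in gave no verdict.

- **Seating:** I read the slot direction (about -18°) in a close-up wrist picture, so the tang dropped in without a turning search. I then twisted to and fro only while pressing the collar home. The highest push I read was about 13 N, so I estimate the socket sank about 3 mm. The side picture after letting go showed the collar on the rim and the handle upright.
- **Wedge:** I pushed it in two stages with closed fingers, pausing at about 24 mm with nothing touching the handle. I stopped when the force rose to about 11 N with no more movement.
- **Last checks:** By the finder in the side camera, the tab sits at its full-travel place. The handle's collar is about 10 mm above the rim (6 to 13 mm wanted; one camera, so only good to a few mm). Where the finder reported the cups and jug, they were within a few pixels of their first places, and the arm was backed off clear.
- **Failed or disagreed:**
  - The fixed cameras differed from the wrist camera and arm by about 5 to 10 mm sideways, so I relied on the wrist camera.
  - The finder's wrist-camera reading of the tab was implausible, and I ignored it.
  - The final crop could not be viewed because the picture limit was reached. The last check therefore rests on finder readings and the end-stop force.

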